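Gauge the model bases and sort them

ROBOT

A 6-joint arm with a two-finger parallel gripper is mounted at the origin on the work surface. World frame = base frame: x ahead of the robot, y to its left, z up, the work surface at z = 0. Lengths are in m, angles in rad, forces in N, time in s.
With the tool pointing down it reaches from about 0.275 to 0.725 m from the base axis. Payload 5.6 kg.
Tool frame: the origin (TCP) lies between the finger pads; the fingertips stand 22 mm ahead of it and the grasp point (between the pads) lies 3 mm ahead of it (manip.tcp_to_tips is the distance from the TCP to the fingertips, in m); z points along the fingers, y is the line along which they close (so a half turn about z gives the same grasp; the last joint's range is limited). The gripper opens to 85 mm and grips with 20 to 120 N. Pads are 22 mm wide; open, the fingers measure 114 mm over their backs; the gripper's body (76 mm by 85 mm) begins 54 mm behind the grasp point. The pads swing forward as they close: fully open they stand 13 mm farther back than shut.
Start: joints at [-1.019, 0.255, 0.108, 0, -1.424, -0.285], TCP at [0.145, -0.531, 0.253] pointing down, gripper open.
Joint ranges: [-2.95, 2.95], [-1.21, 1.97], [-1.09, 1.5], [-2.87, 1.71], [-2.94, -0.07], [-3.05, 3.05]. Speed limits (rad/s): [2.57, 2.57, 3.14, 3.14, 3.14, 3.14].

INTERFACE

Orientations are given as a unit quaternion [x, y, z, w].
In Python, from bench import manip, get_image, hand_in gives the robot as it stands (manip), with the cameras as plain functions and the job as plain functions. Calls block until the motion is done:
- manip.move_pose(position, orientation): joint-space move of the TCP to a pose.
- manip.move_l(position, frame=None, vel=0.15, max_force=None): straight line of the TCP; frame=None keeps the orientation; vel is the mean speed in m/s. With max_force (N) it stops when the force on the tool has changed by that much, and returns True; else False.
- manip.goto_joints(angles): joint-space move.
- manip.ungrasp() and manip.grab(newtons=None): open the fingers fully, or close them until they stop; newtons is the grip in N (None keeps the last).
- manip.hold(seconds).
- manip.solve_ik(position, orientation): joint angles nearest the present ones, or None.
- manip.read_state(): the state.
- get_image(name): name is "side" or "top"; returns a dict with "frame" (420x560x3 uint8, red, green, blue), "fov_y" (degrees; the focal length in pixels is half the picture's height over the tangent of half this angle, whatever the lens; pixels are square), "cx", "cy" (the principal point, pixels), "xyz" and "attitude" of the camera in the world. Camera axes: x right, y up, looking along -z (the intrinsics and any distortion apply to the point x, -y, -z); pixel columns grow to the right and rows downward; lengths in m; the calibration is good to about 2 mm. A picture is of the moment at which its call begins. There is no depth.
A pose or a line that the arm cannot do raises manip.IKError and nothing moves.
- hand_in(): hands the job in; it is judged then, once.
The state is a dict: "t": time; "q": joint angles; "dq": joint speeds; "joint_efforts": joint torques, N m; "eef_pos": TCP position; "orientation": TCP orientation; "ft_force": force on the tool from outside, world axes, zero at the start; "wrist_torque": the same for the moment, N m; "finger_gap": finger opening in m; "gripper_force": force on a finger pad.
Only numpy, scipy, OpenCV 4.12 (cv2) and the standard library are available. Lean on these libraries where they do the work, as an engineer would, in place of code of your own. Each camera call takes 0.05 s, during which the arm holds its last target. There are 200 camera calls.

TASK

Some plaster model bases on this dental bench were bored too narrow. Take the pin gauge from its stand and, going from the robot's left to its right, try the pin in the bore of every base as far as it will go without forcing it, then put the gauge back upright in its stand. Stand each base that the pin goes right down into flat in the low steel tray, and push each one in which the pin stops short through the sprung flap in the top of the reject box so that the flap shuts behind it; leave everything else where it is.

Things in the scene. Friction and masses are not known exactly. Their poses are not given: they have to be found in the camera images.
- base_1: cream plaster model base (may be absent), 200 g: block 64 x 46 x 40 mm high, a horseshoe of teeth 7 mm high round the rim of its top (47 mm in all), an upright bore in the middle. Origin: centre of the underside; x along the 64 mm, y across the 46 mm (grasp the plain sides), z up. base_1 to base_5 stand in this order from the robot's left (+y) to its right (-y)
- base_2: model base, outside just like base_1. Every bore is 24 mm across at the top face. In a good base it runs straight through the 40 mm; in a faulty one it narrows to 14 mm at 10 mm below the top face, where the gauge pin stops. Which bases are which is not told: only trying tells
- base_3: model base, outside just like base_1 (may be absent); good or faulty, only trying tells
- base_4: model base, outside just like base_1 (may be absent); good or faulty, only trying tells
- base_5: model base, outside just like base_1 (may be absent); good or faulty, only trying tells
- gauge: pin gauge standing in its stand, pin down, 120 mm long, 200 g: round pin 21 mm across and 55 long (last 5 mm tapered to 17 mm), above it a square handle 30 x 30 mm, 65 tall, whose flat shoulder rests on the stand. Origin: centre of the pin's tip; z up along the pin, x and y square to the handle's faces (grasp the handle, e.g. 95 mm above the tip)
- gauge_tip (a point): the same point at the pin's tip (stand holds it 5 mm above the table)
- stand: fixed dark wooden block 76 x 76 x 60 mm high with an upright 26 mm hole through its middle for the gauge pin. Origin: centre of the underside
- tray: fixed low steel tray for good bases, outside 120 (x) x 320 (y) mm, wall and floor 4 mm thick, rim 12 mm high: floor 4 mm above the origin. Origin: centre of the underside
- reject_box: fixed grey closed box for faulty bases, 170 mm high, reaching from 60 mm before (-x) to 220 mm behind (+x) its origin, 132 mm wide (y). Origin: on the table right under the middle of the flap that lies in the top. A slippery slide inside carries what falls in away to the far (+x) end
- flap_centre (a point): middle of the shut flap's upper face, 170 mm above the table, flush with the box top. The aluminium flap is 93 mm along the box's x, 118 mm along y, hinged along its edge nearest the robot (50 mm before this point); the other edge swings down into the box
- flap (a joint): flap angle: 0 shut, 1.1 fully open downwards. Its spring carries a base laid on the flap; pushing the base down (about 10 N) with the shut fingers, a little beyond its middle from the hinge, for 80 to 105 mm tilts the flap until the base slides off into the box, and the flap springs shut when the fingers leave
- jar_a: small white screw-top jar, 38 mm across, 50 tall; not part of the job. Origin: centre of the underside
- jar_b: another such jar. Origin: centre of the underside
- jar_c: another such jar. Origin: centre of the underside
- water_bottle: clear bottle, 68 mm across, 200 tall; not part of the job. Origin: centre of the underside
- arch_model: solid plaster tooth model without a bore, 60 x 50 x 29 mm; not part of the job. Origin: centre of the underside
- articulator: steel hinged model holder, 100 x 75 x 122 mm; not part of the job. Origin: centre of the underside
- case_box: clear box 80 x 110 x 40 mm; not part of the job. Origin: centre of the underside
- brush: brush, 170 mm; not part of the job

How it is judged:
On the way, in this order (a step that is already met when the one before it is completed fails the run):
1. the gauge pin has been tried upright in the bore of base_1, as far as it goes (horizontal distance between gauge_tip and base_1 below 0.006 m and z of gauge_tip in the frame of base_1 between -0.01 and 0.018 m and angle between the z axis of gauge and the z axis of base_1, either way round below 0.25 rad), for 0.1 s.
2. the gauge pin has been tried upright in the bore of base_2, as far as it goes (horizontal distance between gauge_tip and base_2 below 0.006 m and z of gauge_tip in the frame of base_2 between -0.01 and 0.034 m and angle between the z axis of gauge and the z axis of base_2, either way round below 0.25 rad), for 0.1 s.
3. the gauge pin has been tried upright in the bore of base_3, as far as it goes (horizontal distance between gauge_tip and base_3 below 0.006 m and z of gauge_tip in the frame of base_3 between -0.01 and 0.018 m and angle between the z axis of gauge and the z axis of base_3, either way round below 0.25 rad), for 0.1 s.
4. the gauge pin has been tried upright in the bore of base_4, as far as it goes (horizontal distance between gauge_tip and base_4 below 0.006 m and z of gauge_tip in the frame of base_4 between -0.01 and 0.018 m and angle between the z axis of gauge and the z axis of base_4, either way round below 0.25 rad), for 0.1 s.
5. the gauge pin has been tried upright in the bore of base_5, as far as it goes (horizontal distance between gauge_tip and base_5 below 0.006 m and z of gauge_tip in the frame of base_5 between -0.01 and 0.034 m and angle between the z axis of gauge and the z axis of base_5, either way round below 0.25 rad), for 0.1 s.
6. the gauge stands in its stand again (horizontal distance between gauge and stand below 0.008 m and z of gauge in the frame of stand below 0.012 m and angle between gauge's own z axis and vertical below 0.12 rad), for 0.2 s.
At the end, for the whole second after the job is handed in: Gauge upright in its stand (shoulder within 7 mm of its top); every good base upright and flat on the tray floor inside the rim; every faulty base inside the reject box below the flap; flap shut (below 0.06 rad); bases at rest (all of step 6 and value of joint flap below 0.06 rad and x of base_1 in the frame of tray between -0.055 and 0.055 m and y of base_1 in the frame of tray between -0.155 and 0.155 m and z of base_1 in the frame of tray between -0.005 and 0.012 m and angle between each of base_1, base_3, base_4's own z axis and vertical below 0.15 rad and linear speed of each of base_1, base_2, base_3, base_4, base_5 below 0.03 m/s and x of base_2 in the frame of reject_box between -0.06 and 0.225 m and y of base_2 in the frame of reject_box between -0.066 and 0.066 m and z of base_2 in the frame of reject_box between -0.01 and 0.14 m and x of base_3 in the frame of tray between -0.055 and 0.055 m and y of base_3 in the frame of tray between -0.155 and 0.155 m and z of base_3 in the frame of tray between -0.005 and 0.012 m and x of base_4 in the frame of tray between -0.055 and 0.055 m and y of base_4 in the frame of tray between -0.155 and 0.155 m and z of base_4 in the frame of tray between -0.005 and 0.012 m and x of base_5 in the frame of reject_box between -0.06 and 0.225 m and y of base_5 in the frame of reject_box between -0.066 and 0.066 m and z of base_5 in the frame of reject_box between -0.01 and 0.14 m); the robot touches nothing.
It fails at once if the pin is forced against a base with more than 60 N (contact force between gauge and base_1 above 60 N or contact force between gauge and base_2 above 60 N or contact force between gauge and base_3 above 60 N or contact force between gauge and base_4 above 60 N or contact force between gauge and base_5 above 60 N).
It fails at once if one of the other things on the bench is moved more than 4 cm (distance of any of jar_a, jar_b, jar_c, water_bottle, arch_model, articulator, case_box, brush from where it was at the start of the episode above 0.04 m).
Of base_1, base_3, base_4, base_5 only 3 to 4 are there at a start; the rules pass over those that are not, and their reading is None.
At some moment in a run one of base_1, base_2, base_3, base_4, base_5 may be knocked a few centimetres aside while the robot is not near it.
It also fails if it takes over 210 s, if anything falls off the work surface, if the arm or the gripper's body presses on something with over 40 N, if the wrist force passes 120 N, or if a joint passes its speed limit or range.

## Working session

There is one attempt and no reset: what is moved stays moved. The work goes in short steps, each a Python script; the robot and the scene stay as the last script left them, time stands still between calls to the robot, and variables do not carry over. Pictures are saved under pics/ and viewed, at most 14 in all, crops included, and the job is handed in when it is done.

```bash
ls; mkdir -p pics
python3 - <<'E'
from bench import manip, get_image, hand_in
import cv2
for n in("side","top"):
    d=get_image(n); cv2.imwrite(f"pics/{n}0.png",d["frame"][:,:,::-1]); print({k:v for k,v in d.items() if k!="frame"})
s=manip.read_state();print(s)
E
```

```text
bench.py
pics
{'fov_y': 46.48339360588094, 'cx': 276.54242120415205, 'cy': 211.33841608447472, 'xyz': array([ 0.53946163, -0.77715451,  1.06791622]), 'attitude': array([ 0.32532001, -0.00399667, -0.02305269,  0.94531449])}
{'fov_y': 50.452723763343585, 'cx': 277.994842558901, 'cy': 213.29526269237252, 'xyz': array([ 0.42140236, -0.00636395,  1.33322747]), 'attitude': array([ 0.04183021, -0.04975383, -0.69823231,  0.71291404])}
{'t': 0.1, 'q': array([-1.01937176e+00,  2.55665420e-01,  1.07170210e-01, -4.03677636e-04,
       -1.42391090e+00, -2.84584347e-01]), 'dq': array([ 1.12418518e-04, -6.80976260e-04,  1.81242165e-03,  1.94760161e-03,
        1.18264119e-03, -3.24750444e-05]), 'joint_efforts': array([-2.71010023e-03, -3.87605739e+01,  2.38470662e+01,  5.37789747e+00,
       -3.81316655e-03,  5.74688350e-07]), 'eef_pos': array([ 0.14496509, -0.53014273,  0.2525152 ]), 'orientation': array([-1.32995147e-01,  9.91116342e-01,  8.16634501e-04, -1.44283795e-04]), 'ft_force': array([ 0.16189464, -0.39802749, -0.18728227]), 'wrist_torque': array([ 0.04412613, -0.01110442, -0.02415826]), 'gripper_force': 0.0, 'finger_gap': 0.0854421728690404}
```

View pics/top0.png

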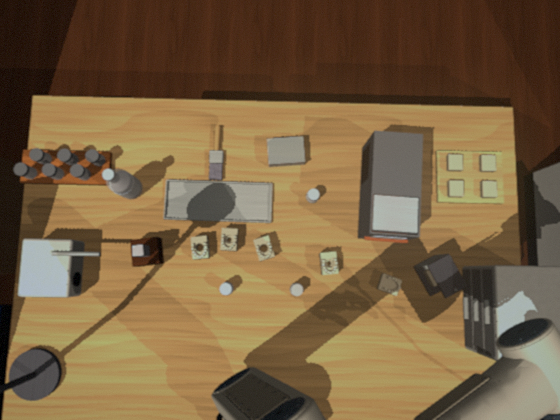

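View pics/side0.png

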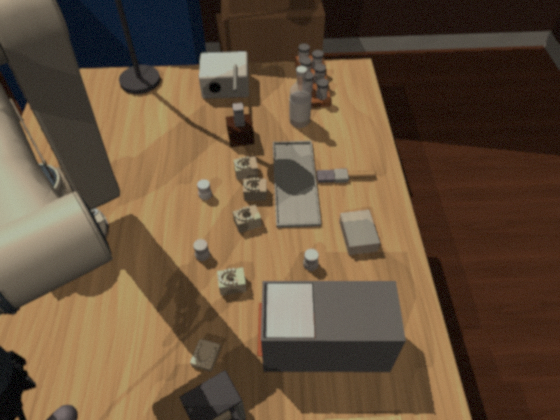

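The top view shows four bases at about (200,247), (230,238), (264,247) and (329,263). The stand with the gauge is at (145,250), the tray at (218,201) and the reject box flap at (396,214). The side view shows the same four bases at (245,166), (256,188), (246,217) and (231,281), with the arm hiding the lower left.

Run:
```python
import cv2,numpy as np
a=cv2.imread("pics/top0.png");b=cv2.imread("pics/side0.png")
cv2.imwrite("pics/top0c.png",cv2.resize(a[165:300,120:420],None,fx=2.66,fy=2.66,interpolation=cv2.INTER_CUBIC))
cv2.imwrite("pics/side0c.png",cv2.resize(b[90:310,180:340],None,fx=2.7,fy=2.7,interpolation=cv2.INTER_CUBIC))
# straightness of table's far edge (top view) and right edge (side view)
g=cv2.cvtColor(a,cv2.COLOR_BGR2GRAY).astype(float)
def step(p):
    d=np.diff(cv2.GaussianBlur(p.reshape(1,-1),(5,1),0).ravel());i=int(abs(d).argmax());w=abs(d[max(0,i-3):i+4]);return max(0,i-3)+.5+(w*np.arange(len(w))).sum()/w.sum()
xs=np.arange(45,505,10);r=np.array([85+step(g[85:120,x]) for x in xs]);p=np.polyfit(xs,r,1);print(np.round(r-np.polyval(p,xs),1))
g=cv2.cvtColor(b,cv2.COLOR_BGR2GRAY).astype(float)
ys=np.arange(70,410,10);pred=375+(ys-65)*(465-375)/(415-65)
r=np.array([int(q)-14+step(g[y,int(q)-14:int(q)+15]) for y,q in zip(ys,pred)]);p=np.polyfit(ys,r,1);print(np.round(r-np.polyval(p,ys),1))
```

```text
[-0.2  0.1  0.1  0.   0.   0.2  0.2  0.2  0.   0.1  0.  -0.1 -0.3 -0.1
 -0.1 -0.  -0.1 -0.1 -0.1 -0.  -0.  -0.1  0.1  0.1 -0.1 -0.1  0.1  0.
 -0.1 -0.1 -0.  -0.1 -0.2 -0.2  0.1  0.1  0.1 -0.   0.2  0.2  0.  -0.
  0.2  0.2  0.  -0.1]
[ 0.1 -0.   0.1 -0.   0.1  0.2  0.2 -0.  -0.1 -0.1 -0.2 -0.1 -0.3 -0.1
 -0.2 -0.1  0.1 -0.1 -0.2  0.1  0.1  0.   0.2  0.1  0.2  0.1  0.1  0.
  0.1  0.1 -0.1 -0.1 -0.1 -0.1]
```

View pics/top0c.png

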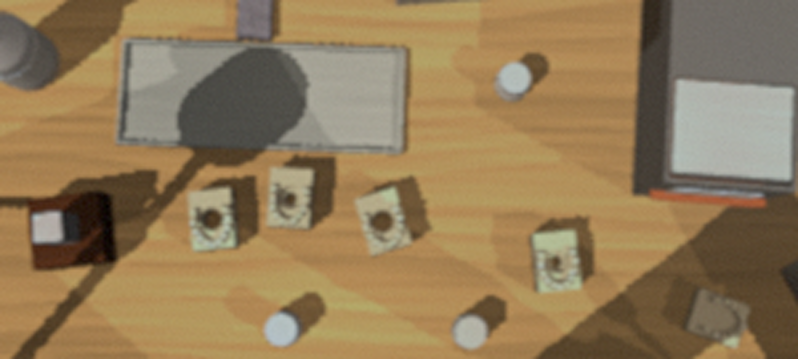

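View pics/side0c.png

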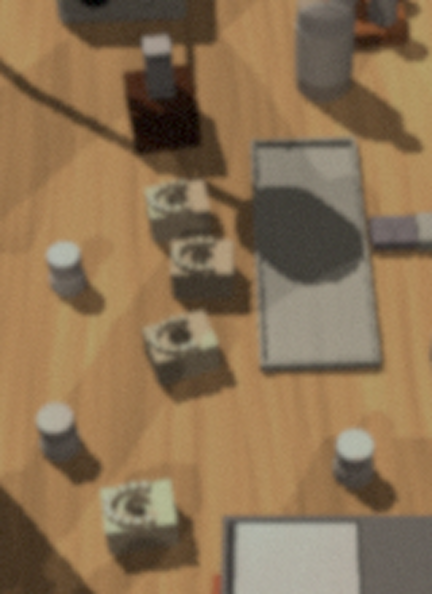

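No lens distortion is visible: both table edges are straight to 0.3 px. The crops show four bored bases, the gauge handle standing in the stand (crop (52,225)), and the arch model without a bore at full-image (390,284).

```bash
cat > h.py <<'E'
from bench import manip, get_image, hand_in
import numpy as np, cv2
from scipy.spatial.transform import Rotation as R
def shot(n,save=None):
    d=get_image(n)
    if save: cv2.imwrite(save,d["frame"][:,:,::-1])
    return d
def rays(d,uv):
    uv=np.atleast_2d(uv).astype(float);f=d["frame"].shape[0]/2/np.tan(np.radians(d["fov_y"])/2)
    v=np.c_[(uv[:,0]-d["cx"])/f,-(uv[:,1]-d["cy"])/f,-np.ones(len(uv))]
    return R.from_quat(d["attitude"]).apply(v)
def plane(d,uv,z):
    r=rays(d,uv);return d["xyz"]+r*((z-d["xyz"][2])/r[:,2])[:,None]
def proj(d,p):
    f=d["frame"].shape[0]/2/np.tan(np.radians(d["fov_y"])/2)
    c=R.from_quat(d["attitude"]).inv().apply(np.atleast_2d(p)-d["xyz"])
    return np.c_[d["cx"]-f*c[:,0]/c[:,2],d["cy"]+f*c[:,1]/c[:,2]]
def tri(d1,u1,d2,u2):
    a=rays(d1,u1)[0];b=rays(d2,u2)[0];s=np.linalg.lstsq(np.c_[a,-b],d2["xyz"]-d1["xyz"],rcond=None)[0]
    p=d1["xyz"]+s[0]*a;q=d2["xyz"]+s[1]*b;return (p+q)/2,np.linalg.norm(p-q)
def blobs(d,lo,hi,amin,amax,close=5):
    m=cv2.inRange(cv2.cvtColor(cv2.GaussianBlur(d["frame"],(3,3),0),cv2.COLOR_RGB2HSV),lo,hi)
    m=cv2.morphologyEx(m,cv2.MORPH_CLOSE,np.ones((close,close)))
    cs=cv2.findContours(m,cv2.RETR_EXTERNAL,cv2.CHAIN_APPROX_NONE)[0]
    return [c[:,0] for c in cs if amin<cv2.contourArea(c)<amax]
def rect(d,c,z):
    """min-area rectangle on plane z: centre, long, short, yaw of long side (-90..90)"""
    w=plane(d,c,z)[:,:2]; (x,y),(a,b),t=cv2.minAreaRect((w*1000).astype(np.float32))
    if a<b:a,b,t=b,a,t+90
    return np.array([x,y])/1000,a,b,(t+90)%180-90
E
python3 - <<'E'
from h import *
t=shot("top");s=shot("side")
for n,d in(("top",t),("side",s)):
    h=cv2.cvtColor(d["frame"],cv2.COLOR_RGB2HSV)
    for p in ([(194,240),(222,232),(260,240),(329,252),(210,290),(140,250),(205,253)] if n=="top" else [(238,160),(270,190),(250,250)]): print(n,p,h[p[1],p[0]])
    for c in blobs(d,(12,20,95),(45,125,255),80,1500):
        o,a,b,y=rect(d,c,.04);print(n,c.mean(0).round(1),cv2.contourArea(c),o.round(4),round(a,1),round(b,1),round(y,1))
E
```

```text
top (194, 240) [ 24  59 181]
top (222, 232) [ 23  62 180]
top (260, 240) [ 24  64 180]
top (329, 252) [ 32  53 163]
top (210, 290) [ 20 122 180]
top (140, 250) [ 14  16 179]
top (205, 253) [ 30  34 144]
top [304.1 416.4] 124.5 [ 0.0293 -0.1009] 69.1 21.1 -89.1
top [356.7 414.8] 310.0 [ 0.0371 -0.2532] 146.8 31.7 -89.1
top [219.4 406.7] 159.0 [0.0469 0.1312] 95.4 25.9 37.0
top [389.6 287.2] 418.5 [ 0.3828 -0.3436] 82.4 63.5 -20.0
top [348.5 261.7] 917.5 [ 0.4377 -0.2381] 243.0 113.3 -83.7
top [199.8 251.4] 451.0 [0.4851 0.205 ] 109.6 79.4 -86.0
top [103.4 215.4] 252.5 [0.566  0.4845] 126.7 43.7 89.4
top [314.1 194. ] 223.5 [ 0.6503 -0.1214] 62.9 44.7 -25.7
top [550.7 184.5] 680.5 [ 0.6913 -0.8155] 136.5 74.9 -3.5
top [440.8 108.2] 583.0 [ 0.9157 -0.5122] 417.4 36.5 90.0
top [271.1 104.1] 622.0 [ 0.9138 -0.0054] 553.5 40.6 90.0
top [97.2 99.7] 516.0 [0.9238 0.5295] 389.9 22.0 -88.6
side (238, 160) [ 24  58 150]
side (270, 190) [ 15 124 142]
side (250, 250) [ 16 123 174]
side [353.5 415.1] 797.5 [ 0.7135 -0.487 ] 309.9 47.1 -2.8
side [195.4 354. ] 728.5 [ 0.3787 -0.3603] 83.6 78.2 62.1
side [238.5 108.6] 119.0 [0.4679 0.4516] 60.1 57.2 -77.7
side [23.6 13.1] 1311.5 [-0.3671  1.0739] 259.6 202.8 -73.4
```

```bash
python3 - <<'E'
from h import *
t=shot("top");s=shot("side")
for n,d,v in(("top",t,115),("side",s,105)):
    for c in blobs(d,(12,25,v),(60,92,255),80,900):
        o,a,b,y=rect(d,c,.04)
        if o[0]>.2 and o[0]<.8: print(n,c.mean(0).round(1),cv2.contourArea(c),o.round(4),round(a,1),round(b,1),round(y,1))
    f=d["frame"][:,:,::-1].copy()
    for c in blobs(d,(12,25,v),(60,92,255),80,900): cv2.drawContours(f,[c.reshape(-1,1,2)],-1,(0,0,255),1)
    cv2.imwrite(f"pics/{n}1.png",cv2.resize(f[165:300,180:420] if n=="top" else f[130:310,200:300],None,fx=3.3,fy=3.3,interpolation=cv2.INTER_NEAREST))
E
python3 -c "
import cv2,numpy as np
a=cv2.imread('pics/top1.png');b=cv2.imread('pics/side1.png');b=b[:594];c=np.zeros((445,300,3),np.uint8);print(a.shape,b.shape)
b=cv2.resize(b,(250,445));cv2.imwrite('pics/m1.png',np.hstack([a[:,:545],b]))"
```

```text
top [296.1 289.4] 137.0 [ 0.3713 -0.0766] 37.3 36.7 -88.9
top [389.9 284.7] 226.5 [ 0.3894 -0.3453] 54.1 46.1 70.9
top [328.8 262.7] 360.5 [ 0.4501 -0.169 ] 67.0 49.9 5.2
top [ 52.2 247.1] 208.0 [0.4832 0.6325] 161.2 76.3 63.4
top [263.9 247.5] 339.0 [0.4896 0.0203] 66.9 48.3 17.6
top [199.1 247.2] 337.5 [0.4866 0.2073] 67.5 47.3 8.6
top [228.6 238.8] 332.5 [0.5131 0.1228] 66.8 47.1 -1.7
top [312.5 195. ] 153.0 [ 0.6467 -0.1197] 42.0 38.4 0.7
top [469.3 193.1] 771.0 [ 0.6705 -0.5835] 187.3 63.2 -88.7
top [119.  190.3] 141.0 [0.651  0.4476] 95.3 31.5 69.5
top [454.9 161.7] 263.5 [ 0.7572 -0.5446] 53.6 48.0 -1.7
top [489.3 161.4] 282.5 [ 0.76   -0.6495] 64.1 58.2 -88.7
side [202.2 355.7] 239.5 [ 0.3889 -0.3589] 53.0 44.6 76.6
side [328.  301.6] 638.0 [ 0.6806 -0.2655] 320.1 144.4 -2.8
side [230.6 277.2] 455.0 [ 0.449  -0.1709] 66.7 53.4 9.4
side [309.5 256.1] 153.0 [ 0.6468 -0.1206] 48.3 37.0 84.4
side [199.5 246.8] 133.5 [ 0.3711 -0.0771] 50.4 36.3 -76.5
side [246.3 214.4] 319.5 [0.4872 0.0198] 67.7 51.0 16.4
side [253.9 184.6] 256.0 [0.5115 0.1229] 63.4 51.7 0.6
side [244.7 163.4] 249.0 [0.4854 0.2059] 66.5 54.3 12.3
side [297.3  87.6] 207.0 [0.6672 0.5217] 286.8 64.8 77.4
side [225.5  68.5] 341.5 [0.4091 0.657 ] 210.4 166.6 89.6
(446, 792, 3) (594, 330, 3)Traceback (most recent call last):
  File "<string>", line 4, in <module>
    b=cv2.resize(b,(250,445));cv2.imwrite('pics/m1.png',np.hstack([a[:,:545],b]))
                                                        ~~~~~~~~~^^^^^^^^^^^^^^^
    return _nx.concatenate(arrs, 1, dtype=dtype, casting=casting)
           ~~~~~~~~~~~~~~~^^^^^^^^^^^^^^^^^^^^^^^^^^^^^^^^^^^^^^^
ValueError: all the input array dimensions except for the concatenation axis must match exactly, but along dimension 0, the array at index 0 has size 446 and the array at index 1 has size 445
```

Run:
```python
from h import *
t=shot("top");s=shot("side")
def near(d,lo,hi,amin,amax,p,z,close=3):
    for c in blobs(d,lo,hi,amin,amax,close):
        if np.linalg.norm(c.mean(0)-p)<22:
            o,a,b,y=rect(d,c,z);print(c.mean(0).round(1),cv2.contourArea(c),o.round(4),round(a,1),round(b,1),round(y,1))
for v in(110,130,150):
    print("gauge top",v);near(t,(0,0,v),(180,60,255),30,400,(138,250),.125);near(s,(0,0,v),(180,60,255),30,900,(238,108),.125)
print("stand");near(t,(0,60,0),(20,255,85),100,3000,(146,252),.06,7);near(s,(0,60,0),(20,255,75),100,3000,(240,130),.06,7)
print("flap")
for v in(130,160):near(t,(0,0,v),(180,40,255),500,3000,(396,214),.17);near(s,(0,0,v),(180,40,255),500,4000,(290,310),.17)
print("tray");near(t,(0,0,60),(180,45,255),1500,8000,(218,201),.012,9);near(s,(0,0,50),(180,50,255),1500,8000,(297,184),.012,9)
# bores: darkest part within each base top; print centroid on z=.04
for P in ((.486,.2066),(.512,.1228),(.4885,.020),(.4496,-.170)):
    for d in(t,s):
        g=cv2.cvtColor(d["frame"],cv2.COLOR_RGB2GRAY).astype(float);u=proj(d,[*P,.04])[0]
        yy,xx=np.mgrid[:420,:560];w=plane(d,np.c_[xx.ravel(),yy.ravel()],.04).reshape(420,560,3)[...,:2]-P
        m=np.hypot(w[...,0],w[...,1])<.017;q=np.clip(105-g,0,40)*m;print(P,u.round(1),g[m].min().round(),(w*q[...,None]).sum((0,1))/q.sum()*1000)
hs=[cv2.cvtColor(d["frame"],cv2.COLOR_RGB2HSV) for d in(t,s)]
print(hs[0][250,132:164].tolist());print(hs[1][100:146:2,238].tolist())
a=cv2.resize(t["frame"][230:275,125:170],None,fx=8,fy=8,interpolation=0);b=cv2.resize(s["frame"][95:150,215:265],None,fx=7.2,fy=6.545,interpolation=0)
cv2.imwrite("pics/g.png",np.hstack([a,b])[:,:,::-1])
```

```text
gauge top 110
[137.2 250.1] 110.5 [0.4716 0.3591] 31.4 30.0 9.3
[237.5 106.2] 54.0 [0.4693 0.3569] 31.2 29.6 -82.3
gauge top 130
[137.  250.3] 96.0 [0.471  0.3594] 27.5 26.8 3.4
[237.5 106.3] 42.0 [0.4699 0.357 ] 26.8 26.5 -89.5
gauge top 150
[137.2 249.8] 72.5 [0.4714 0.359 ] 25.4 24.8 10.7
stand
[242.7 133. ] 743.0 [0.4766 0.304 ] 175.1 85.3 -78.7
flap
[394.9 213.3] 1525.0 [ 0.5807 -0.3266] 119.9 94.5 87.0
[289.7 310.4] 2405.5 [ 0.5803 -0.3275] 120.0 92.5 87.6
[395.3 213.3] 1368.0 [ 0.5804 -0.3269] 114.1 89.2 87.0
[289.7 310.4] 2153.5 [ 0.5798 -0.3278] 110.4 89.2 87.1
tray
[217.4 193.7] 4302.0 [0.6752 0.1602] 316.0 211.6 89.0
[303.4 182.9] 3495.5 [0.6753 0.1539] 316.5 208.5 89.4
(0.486, 0.2066) [199.2 247.3] 48.0 [1.39506142 2.20687194]
(0.486, 0.2066) [245. 163.] 71.0 [0.37835552 3.98638415]
(0.512, 0.1228) [228.5 238.9] 56.0 [-1.40338696  4.09720814]
(0.512, 0.1228) [254.5 184.4] 64.0 [-1.82145277  4.84105793]
(0.4885, 0.02) [263.8 247.8] 68.0 [0.26751803 2.48956059]
(0.4885, 0.02) [246.4 213.9] 55.0 [-1.37742929  2.74438512]
(0.4496, -0.17) [329.2 262.6] 72.0 [-2.1255944   2.606
[... 166 characters left out ...]
, 180], [15, 14, 179], [13, 20, 180], [10, 17, 176], [11, 14, 150], [11, 20, 104], [15, 20, 50], [150, 8, 33], [10, 17, 44], [70, 19, 40], [0, 13, 38], [8, 57, 36], [8, 131, 37], [11, 200, 37], [8, 182, 35], [7, 154, 38], [12, 224, 33], [14, 198, 40], [12, 176, 45], [9, 143, 48], [10, 156, 36], [13, 240, 17], [175, 128, 12], [15, 128, 20], [18, 154, 48], [16, 135, 83]]
[[15, 129, 79], [15, 77, 100], [15, 39, 155], [13, 36, 165], [14, 34, 159], [9, 36, 98], [11, 39, 52], [23, 35, 59], [11, 33, 61], [20, 39, 59], [19, 35, 59], [19, 33, 61], [13, 33, 54], [5, 67, 46], [9, 152, 52], [10, 196, 52], [9, 150, 34], [16, 234, 24], [13, 170, 27], [4, 132, 29], [6, 214, 25], [3, 244, 23], [4, 156, 36]]
```

View pics/g.png

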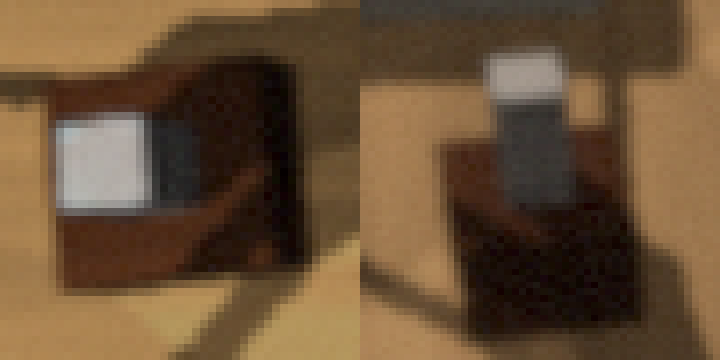

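The gauge handle's top is light grey in both crops: its centre is (0.471, 0.358) at z 0.125, and it measures 31×30 mm as expected. The bases measure about 67×48 mm on the z=0.04 plane, and the two views agree to within 2 mm, which confirms their height.

```bash
cat >> h.py <<'E'
def quat(deg): a=np.radians(deg)/2;return [np.cos(a),np.sin(a),0,0]
def go(p,yaw,line=False,**k):
    """tool down, fingers closing along world y turned by yaw deg (half-turn free)"""
    q0=manip.read_state()["q"];best=None
    for w in(yaw,yaw+180):
        q=manip.solve_ik(p,quat(w))
        if q is not None:
            c=np.abs(np.array(q)-q0).max()
            if best is None or c<best[0]: best=(c,w)
    if best is None: raise RuntimeError(f"no ik {p} {yaw}")
    return manip.move_pose(p,quat(best[1]))
def stt(msg=""):
    s=manip.read_state();print(msg,"t",round(s["t"],1),"p",s["eef_pos"].round(4),"F",s["ft_force"].round(1),"gap",round(s["finger_gap"],4),"q6",round(s["q"][5],2));return s
def bases():
    """base centres from both views: list of (x,y,yaw,|difference|), left to right"""
    L=[[],[]]
    for i,(n,v) in enumerate((("top",115),("side",105))):
        d=shot(n)
        for c in blobs(d,(12,25,v),(60,92,255),200,600):
            o,a,b,y=rect(d,c,.04)
            if .25<o[0]<.6 and -.45<o[1]<.45 and 58<a<74 and 42<b<58 and abs(y)<55: L[i].append((*o,y))
    out=[]
    for p in L[0]:
        m=[q for q in L[1] if np.hypot(p[0]-q[0],p[1]-q[1])<.012]
        q=m[0] if m else p
        out.append(((p[0]+q[0])/2,(p[1]+q[1])/2,(p[2]+q[2])/2,np.hypot(p[0]-q[0],p[1]-q[1]) if m else -1))
    return sorted(out,key=lambda o:-o[1])
E
python3 - <<'E'
from h import *
manip.move_l([.145,-.531,.33]);stt()
go([.4707,.358,.20],6);stt()
manip.move_l([.4707,.358,.103],vel=.08,max_force=8);stt("down")
manip.grab(60);stt("grip")
for b in bases(): print(np.round(b,4))
E
```

```text
t 1.1 p [ 0.1451 -0.5307  0.329 ] F [ 0.3  0.2 -0.8] gap 0.0857 q6 -0.28
 t 4.4 p [0.4711 0.3575 0.2001] F [ 0.6 -0.4 -0.7] gap 0.0855 q6 0.76
down t 5.8 p [0.471  0.3583 0.1036] F [ 0.2  0.3 -0.3] gap 0.0852 q6 0.76
grip t 6.3 p [0.4709 0.3581 0.1033] F [-1.1  0.3  1.9] gap 0.0291 q6 0.76
[ 0.4906  0.0203 16.3721 -1.    ]
```

Run:
```python
from h import *
manip.move_l([.4709,.3581,.19],vel=.1);stt("lift")
manip.move_l([.40,.3581,.25],vel=.15);stt("lift")
shot("top","pics/t2.png");
for b in bases(): print(np.round(b,4))
```

```text
lift t 7.4 p [0.4705 0.3578 0.1891] F [ 0.3 -0.3 -1.9] gap 0.0293 q6 0.76
lift t 8.2 p [0.3999 0.358  0.2493] F [ 0.3  0.1 -1.1] gap 0.0291 q6 0.65
[ 0.4886  0.02   17.0284 -1.    ]
[ 4.5090e-01 -1.6920e-01  6.5646e+00  7.0000e-04]
```

View pics/t2.png

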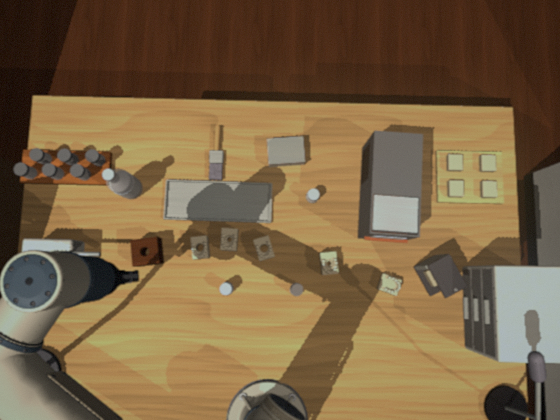

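The gripper has left the stand and nothing has been knocked: the bases are still at (199,247), (229,239), (263,247) and (330,262). The arm's shadow falls on three of them, so the mask needs several brightness levels.

Run:
```python
s=open("h.py").read();i=s.index("def bases")
s=s[:i]+'''def bases(known=()):
    """base centres from both views: (x,y,yaw,difference of the views or -1), left to right; several brightness levels for shadows"""
    L=[[],[]]
    for i,n in enumerate(("top","side")):
        d=shot(n)
        for sat in(92,105,80):
          for v in(115,105,85,70,55):
            for c in blobs(d,(8,15,v),(60,sat,255),150,650):
                o,a,b,y=rect(d,c,.04)
                if .25<o[0]<.72 and -.45<o[1]<.45 and 61<a<72 and 43<b<56 and cv2.contourArea(c)>.72*cv2.contourArea(cv2.boxPoints(cv2.minAreaRect(c))): L[i].append((*o,y))
    def merge(l):
        g=[]
        for p in l:
            for h in g:
                if np.hypot(p[0]-h[0][0],p[1]-h[0][1])<.02: h.append(p);break
            else: g.append([p])
        return [np.median(h,0) for h in g]
    T,S=merge(L[0]),merge(L[1]);out=[]
    for p in T:
        m=[q for q in S if np.hypot(p[0]-q[0],p[1]-q[1])<.012]
        q=m[0] if m else p
        out.append((*((p+q)/2),np.hypot(*(p-q)[:2]) if m else -1))
    out+=[(*q,-2) for q in S if not any(np.hypot(p[0]-q[0],p[1]-q[1])<.012 for p in T)]
    return sorted(out,key=lambda o:-o[1])
'''
open("h.py","w").write(s)
from h import *
for b in bases(): print(np.round(b,4))
```

```text
[ 0.486   0.2064  7.2756 -1.    ]
[ 0.5122  0.1221 -2.2477 -1.    ]
[ 0.4885  0.0211 18.614  -1.    ]
[ 0.4508 -0.1688  7.4086 -1.    ]
[ 0.3917 -0.3442 71.2469 -1.    ]
[ 0.3944 -0.3587 71.6778 -2.    ]
```

```bash
cat >> h.py <<'E'
def probe(x,y,z=.105,F=7):
    """pin held (tip=TCP z-.0983): into the bore at x,y; returns depth reading, stays down"""
    p=manip.read_state()["eef_pos"]
    if p[2]<.17: manip.move_l([p[0],p[1],.17],vel=.15)
    manip.move_l([x,y,.17],vel=.15);manip.hold(.2)
    hit=manip.move_l([x,y,z],vel=.04,max_force=F);manip.hold(.25)
    s=stt(f"hit={hit}");print("   tip z",round(s["eef_pos"][2]-.0983,4));return s["eef_pos"][2]-.0983
E
python3 - <<'E'
from h import *
probe(.486,.2068)
E
```

```text
hit=False t 12.1 p [0.486  0.2068 0.1051] F [-0.1  0.  -2.1] gap 0.0296 q6 0.98
   tip z 0.0068
```

Run:
```python
from h import *
manip.move_l([.486,.2068,.17],vel=.12)
manip.move_l([.38,.25,.2],vel=.2)
for b in bases(): print(np.round(b,4))
stt()
```

```text
[0.4866 0.2074 2.288  0.0026]
[ 0.5139  0.1229 -1.4696 -1.    ]
[ 5.08100e-01 -1.53000e-02  1.97019e+01 -1.00000e+00]
[ 0.4506 -0.1686  8.1829 -1.    ]
[ 0.3925 -0.3444 70.5941 -1.    ]
[ 0.3953 -0.3609 71.6111 -2.    ]
 t 13.6 p [0.3805 0.2495 0.1993] F [-0.4 -0.3 -2.8] gap 0.0297 q6 0.75
```

Run:
```python
from h import *
z=probe(.5125,.1226)
p=manip.read_state()["eef_pos"]
manip.move_l([p[0],p[1],.17],vel=.12)
manip.move_l([.38,.13,.2],vel=.2)
for b in bases(): print(np.round(b,4))
stt()
```

```text
hit=True t 16.5 p [0.5127 0.1224 0.1281] F [ 1.1 -0.6  4.9] gap 0.0294 q6 1.14
   tip z 0.0298
[4.8670e-01 2.0650e-01 8.7322e+00 1.4000e-03]
[ 5.1140e-01  1.2220e-01 -2.3566e+00  1.7000e-03]
[ 5.08000e-01 -1.36000e-02  1.94987e+01 -1.00000e+00]
[ 0.4505 -0.1689  6.1992 -1.    ]
[ 0.392  -0.3452 70.5941 -1.    ]
[ 0.3945 -0.3585 70.5952 -2.    ]
 t 17.9 p [0.3806 0.13   0.1994] F [-0.6  0.6 -1.9] gap 0.0293 q6 0.95
```

Run:
```python
from h import *
z=probe(.507,-.0143)
if z<.034:
    p=manip.read_state()["eef_pos"]
    manip.move_l([p[0],p[1],.17],vel=.12)
    manip.move_l([.36,-.03,.2],vel=.2)
    for b in bases(): print(np.round(b,4))
    stt()
```

```text
hit=False t 21.6 p [ 0.507  -0.0143  0.1051] F [-0.1  0.2 -2.5] gap 0.0293 q6 1.39
   tip z 0.0068
[4.8620e-01 2.0710e-01 7.9232e+00 2.5000e-03]
[ 5.1170e-01  1.2120e-01 -2.0249e+00  4.0000e-04]
[ 5.06500e-01 -1.52000e-02  1.96339e+01  3.00000e-03]
[ 4.4850e-01 -1.6840e-01  8.1991e+00  1.3000e-03]
[ 0.3916 -0.3449 70.5956 -1.    ]
[ 0.3944 -0.3599 70.5438 -2.    ]
 t 23.3 p [ 0.3606 -0.0299  0.1996] F [-0.3  0.8 -1.6] gap 0.0296 q6 1.32
```

Run:
```python
from h import *
z=probe(.4492,-.169)
if z<.034:
    p=manip.read_state()["eef_pos"]
    manip.move_l([p[0],p[1],.17],vel=.12)
    manip.move_l([p[0],p[1],.22],vel=.2)
    go([.4709,.3581,.21],6)
    stt("over stand");manip.hold(.3)
    print(manip.move_l([.4709,.3581,.1033],vel=.06,max_force=8));stt("in")
```

```text
hit=True t 26.1 p [ 0.4492 -0.1693  0.1281] F [ 1.1 -1.   4.4] gap 0.0292 q6 1.71
   tip z 0.0298
over stand t 28.9 p [0.4714 0.3572 0.2101] F [ 0.6  0.1 -1.9] gap 0.0294 q6 0.76
False
in t 31.1 p [0.471  0.3582 0.1037] F [ 0.2 -0.3 -1.9] gap 0.029 q6 0.76
```

Run:
```python
from h import *
manip.ungrasp();manip.hold(.3);stt("rel")
manip.move_l([.471,.3582,.22],vel=.15)
go([.30,.20,.30],0)
manip.hold(.1)
t=shot("top","pics/t3.png");s=shot("side","pics/s3.png")
c=[(167,179.3),(273.4,181.9),(271.9,222.1),(164,219.5)];print(plane(t,c,.012).round(4),plane(t,c,.012).mean(0))
c=[(180+x/2.7,90+y/2.7) for x,y in((252,143),(355,140),(381,365),(264,370))];print(plane(s,c,.012).round(4),plane(s,c,.012).mean(0))
for lo,hi in((110,255),):
    for n,d in(("t",t),("s",s)):
        for c in blobs(d,(0,0,110),(180,60,255),30,400,3):
            o,a,b,y=rect(d,c,.125)
            if abs(o[0]-.47)<.03 and abs(o[1]-.358)<.03: print(n,"gauge",o.round(4),round(a),round(b))
for b in bases(): print(np.round(b,4))
stt()
```

```text
rel t 32.0 p [0.4709 0.3581 0.1033] F [ 0.2 -0.   0.5] gap 0.0854 q6 0.76
[[ 0.6897  0.3166  0.012 ]
 [ 0.689  -0.0037  0.012 ]
 [ 0.5669 -0.0018  0.012 ]
 [ 0.5678  0.3192  0.012 ]] [0.6283483  0.15756129 0.012     ]
[[ 0.5721  0.3134  0.012 ]
 [ 0.6896  0.3119  0.012 ]
 [ 0.6867 -0.0067  0.012 ]
 [ 0.5705 -0.0069  0.012 ]] [0.62974416 0.15293884 0.012     ]
t gauge [0.4712 0.3581] 33 30
s gauge [0.4696 0.355 ] 33 31
[4.8650e-01 2.0650e-01 7.8563e+00 1.6000e-03]
[ 0.5115  0.1228 -0.8477  0.0025]
[ 5.07500e-01 -1.55000e-02  2.05464e+01  5.50000e-03]
[ 0.4495 -0.1676  7.4026 -1.    ]
[ 0.3915 -0.3437 70.1867 -1.    ]
[ 0.3937 -0.3583 71.2745 -2.    ]
 t 34.2 p [0.3003 0.2004 0.2995] F [ 0.4 -0.3  0.1] gap 0.0852 q6 0.54
```

View pics/s3.png

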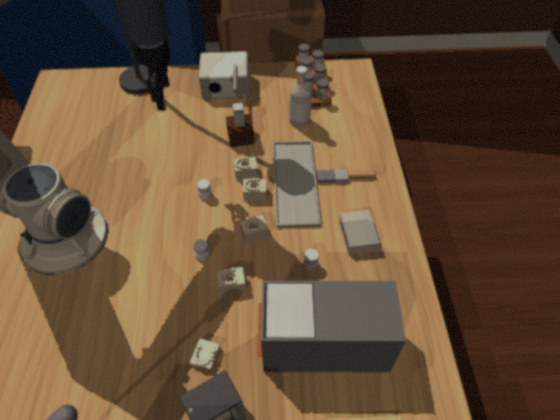

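The gauge is back upright in the stand at (238,115), and the tray spans (275,143) to (320,226). Probing showed bases A and C good, B and D faulty. I'll place A in the tray first.

```bash
cat >> h.py <<'E'
def pick(x,y,yaw,off=0,z=.034):
    """off: shift of the open fingers along the closing line towards +y"""
    a=np.radians(yaw);px,py=x-off*np.sin(a),y+off*np.cos(a)
    go([px,py,.15],yaw);manip.hold(.15)
    hit=manip.move_l([px,py,z],vel=.1,max_force=8);stt(f"at base hit={hit}")
    manip.grab(40)
    s=stt("gripped");p=s["eef_pos"];manip.move_l([p[0],p[1],.17],vel=.15);stt("lifted");return s
def tray_place(x,y,z=.0385):
    go([x,y,.15],0);manip.hold(.15)
    hit=manip.move_l([x,y,z],vel=.08,max_force=6);stt(f"tray hit={hit}")
    manip.ungrasp();manip.hold(.2)
    p=manip.read_state()["eef_pos"];manip.move_l([p[0],p[1],.2],vel=.15)
E
python3 - <<'E'
from h import *
for p in([.629,.215],[.629,.08]): print(manip.solve_ik([*p,.15],quat(0)))
for p in([.584,-.327,.24],[.596,-.327,.24],[.596,-.327,.13]): print(manip.solve_ik(p,quat(-3)),manip.solve_ik(p,quat(177)))
pick(.4862,.2067,7.8,.008)
E
```

```text
[ 0.56377795  0.52458513  0.24972408  0.         -1.29593528  1.00701837]
[ 0.37248724  0.46535699  0.15231118  0.         -1.25775052  1.19830909]
[-0.27765664  0.50341521  0.44299419  0.         -1.5103753   1.79609309] [-0.27765664  0.50341521  0.44299419  0.         -1.5103753  -1.34549956]
[-0.27269121  0.52651419  0.48089336  0.         -1.5251755   1.79112766] [-0.27269121  0.52651419  0.48089336  0.         -1.5251755  -1.35046499]
[-0.27269121  0.56534572  0.26707841  0.         -1.27252902  1.79112766] [-0.27269121  0.56534572  0.26707841  0.         -1.27252902 -1.35046499]
at base hit=False t 36.6 p [0.4855 0.2149 0.0346] F [-0.  -0.2  0.4] gap 0.0853 q6 1.0
gripped t 37.0 p [0.4854 0.2147 0.0345] F [-0.2 -0.8  2.9] gap 0.045 q6 1.0
lifted t 38.1 p [0.4847 0.2144 0.1688] F [-0.5 -0.3 -2.6] gap 0.0457 q6 1.0
```

Run:
```python
from h import *
tray_place(.629,.215)
go([.36,-.03,.25],0)
for b in bases(): print(np.round(b,4))
stt()
```

```text
tray hit=False t 40.4 p [0.6293 0.2152 0.039 ] F [-0.  -0.3 -1.8] gap 0.0454 q6 1.01
[ 5.1190e-01  1.2130e-01 -2.0249e+00  6.0000e-04]
[ 5.06300e-01 -1.51000e-02  1.95557e+01  3.30000e-03]
[ 4.4710e-01 -1.6670e-01  6.2108e+00  5.0000e-04]
[ 0.3924 -0.3449 71.1099 -1.    ]
[ 0.3951 -0.3607 72.4415 -2.    ]
 t 43.8 p [ 0.3608 -0.0295  0.2498] F [ 0.8 -0.4  0.3] gap 0.0857 q6 1.21
```

Run:
```python
from h import *
pick(.5065,-.0149,19.6)
tray_place(.629,.085)
go([.36,.1,.28],0)
for b in bases(): print(np.round(b,4))
t=shot("top");s=shot("side");cv2.imwrite("pics/m4.png",np.hstack([cv2.resize(t["frame"][165:300,120:420],(480,216)),cv2.resize(s["frame"][90:310,180:340],(157,216))])[:,:,::-1])
stt()
```

```text
at base hit=False t 46.0 p [ 0.507  -0.0148  0.0346] F [0.7 0.  0.7] gap 0.0854 q6 1.63
gripped t 46.5 p [ 0.5068 -0.0148  0.0345] F [-0.2  0.2  3.4] gap 0.0452 q6 1.63
lifted t 47.5 p [ 0.506  -0.0149  0.1688] F [ 0.3  0.5 -1.7] gap 0.0456 q6 1.63
tray hit=False t 49.9 p [0.6294 0.0851 0.0391] F [-0.2 -0.7 -2.2] gap 0.0455 q6 1.19
[ 5.1190e-01  1.2150e-01 -1.2474e+00  1.0000e-04]
[ 0.4483 -0.1674  7.636  -1.    ]
[ 0.3917 -0.3441 70.5941 -1.    ]
[ 0.394  -0.3584 72.0072 -2.    ]
 t 53.1 p [0.3606 0.1001 0.2794] F [ 0.1  0.5 -0.4] gap 0.0851 q6 0.87
```

View pics/m4.png

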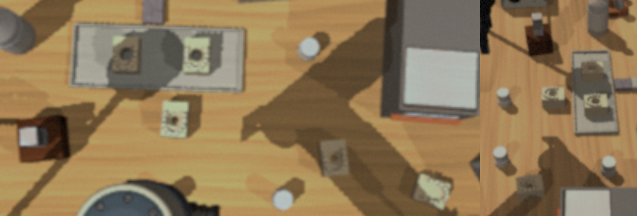

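Both good bases (crop (126,54) and (197,54)) stand flat inside the tray. Next I'll pick base B and lay it on the flap.

```bash
cat >> h.py <<'E'
C=np.array([.584,-.327]);YB=-3.;UX=np.array([np.cos(np.radians(YB)),np.sin(np.radians(YB))])
def flap_place(z):
    p=manip.read_state()["eef_pos"];manip.move_l([p[0],p[1],.27],vel=.2)
    x,y=C+0*UX
    go([x,y,.27],YB);manip.hold(.2)
    hit=manip.move_l([x,y,z],vel=.06,max_force=5);stt(f"flap hit={hit}")
    manip.ungrasp();manip.hold(.3);manip.move_l([x,y,.30],vel=.15);manip.hold(.2);stt("off")
E
python3 - <<'E'
from h import *
pick(.5118,.1217,-1.5)
flap_place(.2065)
t=shot("top");s=shot("side");cv2.imwrite("pics/m5.png",np.hstack([cv2.resize(t["frame"][120:270,340:450],(330,450)),cv2.resize(s["frame"][250:400,220:420],(450,450))])[:,:,::-1])
E
```

```text
at base hit=False t 55.4 p [0.5123 0.1219 0.0347] F [0.4 0.  0.6] gap 0.0855 q6 1.01
gripped t 55.8 p [0.5122 0.1219 0.0345] F [-0.4  1.3  4.1] gap 0.0456 q6 1.01
lifted t 56.9 p [0.5114 0.1217 0.1687] F [-0.2  0.3 -2.6] gap 0.0457 q6 1.01
flap hit=False t 60.6 p [ 0.5842 -0.3272  0.2071] F [-0.2  0.4 -2.1] gap 0.0451 q6 1.8
off t 62.3 p [ 0.5837 -0.3268  0.2988] F [ 0.5 -0.1  0.8] gap 0.0855 q6 1.8
```

View pics/m5.png

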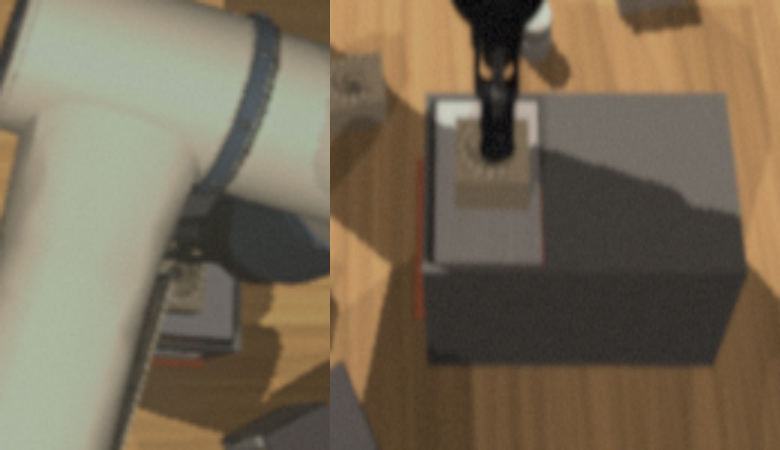

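The base lies flat and central on the shut flap (side crop (492,165)). Next I'll push it down with shut fingers.

```bash
cat >> h.py <<'E'
def push(off=.011,travel=.098):
    manip.grab(20);x,y=C+off*UX
    manip.move_l([x,y,.27],vel=.12)
    hit=manip.move_l([x,y,.225],vel=.05,max_force=4);s=stt(f"contact {hit}")
    z0=min(s["eef_pos"][2],.239)
    for d in(.04,.07,travel):
        h=manip.move_l([x,y,z0-d],vel=.06,max_force=45);stt(f"push {d} {h}")
    manip.hold(.4);stt("deep")
    manip.move_l([x,y,.30],vel=.2);manip.hold(.3);stt("up")
E
python3 - <<'E'
from h import *
push()
go([.40,0,.30],0)
t=shot("top");s=shot("side");cv2.imwrite("pics/m6.png",np.hstack([cv2.resize(t["frame"][120:300,310:450],(350,450)),cv2.resize(s["frame"][250:400,200:400],(450,450))])[:,:,::-1])
for b in bases(): print(np.round(b,4))
E
```

```text
contact True t 64.4 p [ 0.5957 -0.3276  0.2283] F [0.6 0.  3.6] gap -0.0003 q6 1.79
push 0.04 False t 65.2 p [ 0.5988 -0.328   0.1905] F [ 9.7 -0.4  6.9] gap 0.0001 q6 1.79
push 0.07 False t 65.9 p [ 0.598  -0.3279  0.1602] F [8.  0.1 7.1] gap 0.0003 q6 1.79
push 0.098 False t 66.5 p [ 0.6052 -0.3301  0.1393] F [20.  -1.4 20.2] gap -0.0001 q6 1.79
deep t 66.9 p [ 0.6052 -0.3302  0.1393] F [19.3 -2.  20.2] gap -0.0001 q6 1.79
up t 68.2 p [ 0.5948 -0.3275  0.2994] F [-0.3  0.6 -0.2] gap 0.0002 q6 1.79
[ 4.479e-01 -1.681e-01  9.342e+00  1.800e-03]
[ 0.3921 -0.3458 72.7391 -1.    ]
[ 0.3952 -0.3607 71.4685 -2.    ]
```

View pics/m6.png

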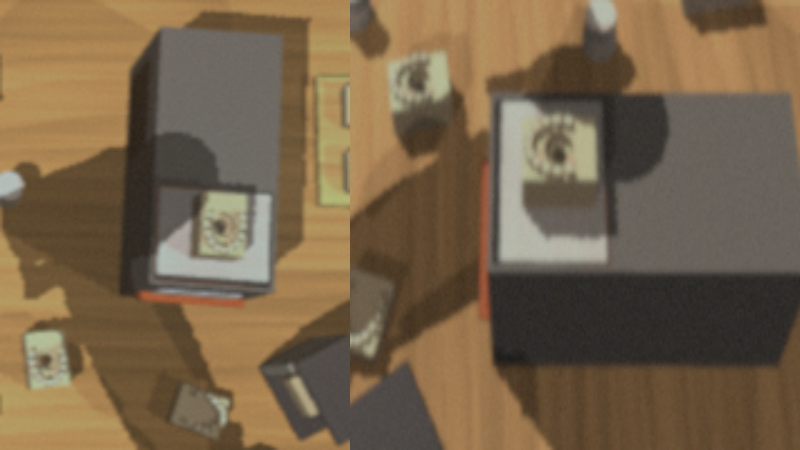

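The push tilted the flap, but the fingers sat too near the hinge. They pinned the base at the flap's stop (20 N sideways), and it came back up still lying on the flap (top crop (222,225)). I'll measure where it lies and push farther from the hinge, where 80–105 mm of travel fits the geometry.

Run:
```python
from h import *
t=shot("top");s=shot("side")
for n,d in(("t",t),("s",s)):
    hsv=cv2.cvtColor(d["frame"],cv2.COLOR_RGB2HSV)
    for sat in(30,40,50):
        for c in blobs(d,(18,sat,110),(45,110,255),150,900):
            o,a,b,y=rect(d,c,.212)
            if np.hypot(*(o-C))<.05:
                r=o-C;print(n,sat,"along",round(r@UX,4),"across",round(r@[-UX[1],UX[0]],4),round(a),round(b),round(y))
push(.025,.098)
go([.40,0,.30],0)
t=shot("top");s=shot("side");cv2.imwrite("pics/m7.png",np.hstack([cv2.resize(t["frame"][120:300,310:450],(350,450)),cv2.resize(s["frame"][250:400,200:400],(450,450))])[:,:,::-1])
```

```text
t 30 along -0.0006 across 0.0044 70 55 -5
t 40 along 0.0001 across 0.0057 69 53 -4
t 50 along 0.0006 across 0.007 68 50 -4
s 30 along 0.0013 across -0.0102 73 65 87
s 40 along 0.0023 across -0.0072 67 63 87
s 50 along 0.0023 across -0.0058 61 59 -5
contact True t 74.3 p [ 0.6097 -0.3283  0.2278] F [ 1.6 -0.3  4. ] gap 0.0 q6 1.84
push 0.04 False t 75.1 p [ 0.6089 -0.3282  0.1882] F [1.2 2.3 4. ] gap -0.0004 q6 1.84
push 0.07 False t 75.8 p [ 0.6094 -0.3284  0.1583] F [3.  0.3 4.2] gap -0.0001 q6 1.84
push 0.098 False t 76.4 p [ 0.6107 -0.3285  0.1303] F [ 7.6 -1.1  3.9] gap 0.0005 q6 1.84
deep t 76.8 p [ 0.6107 -0.3286  0.1303] F [ 7.4 -1.3  2.7] gap -0.0003 q6 1.84
up t 78.1 p [ 0.6088 -0.3282  0.2994] F [-0.3  0.4 -0.5] gap 0.0002 q6 1.84
```

View pics/m7.png

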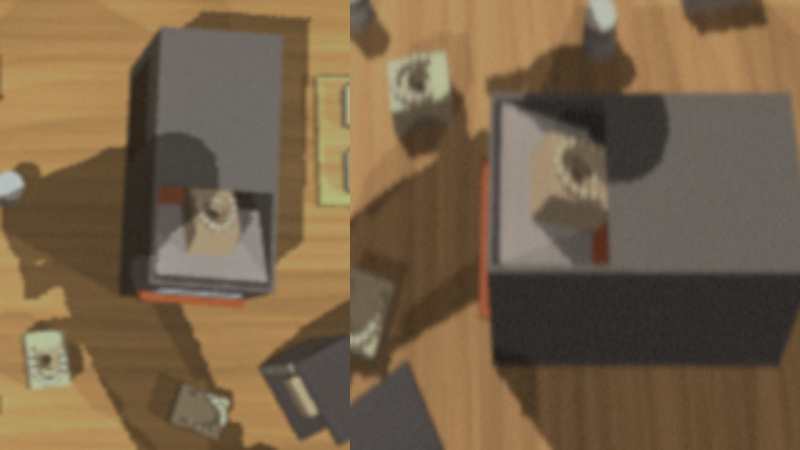

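The base has slid partly off and sits tilted, holding the flap half open against the far edge (side crop (570,185)). I'll push again between the two earlier points and finish with a small drag away from the hinge.

```bash
cat >> h.py <<'E'
def push2(off=.018,drag=.012,zend=.135,F=25):
    manip.grab(20);x,y=C+off*UX
    p=manip.read_state()["eef_pos"]
    if p[2]<.28 or np.hypot(p[0]-x,p[1]-y)>.1: go([x,y,.30],YB)
    manip.move_l([x,y,.25],vel=.15)
    hit=manip.move_l([x,y,.16],vel=.05,max_force=4);s=stt(f"contact {hit}")
    z=s["eef_pos"][2]
    while z>zend+.001:
        z=max(z-.012,zend);h=manip.move_l([x,y,z],vel=.06,max_force=F);s=stt(f"push {h}")
        if h or s["ft_force"][2]>F: break
    z=s["eef_pos"][2]
    if drag: x,y=C+(off+drag)*UX;manip.move_l([x,y,z],vel=.06,max_force=20);stt("drag")
    manip.hold(.3);stt("deep")
    manip.move_l([*manip.read_state()["eef_pos"][:2],.30],vel=.3);manip.hold(.3);stt("up")
E
python3 - <<'E'
from h import *
push2()
go([.40,0,.30],0)
t=shot("top");s=shot("side");cv2.imwrite("pics/m8.png",np.hstack([cv2.resize(t["frame"][120:300,310:450],(350,450)),cv2.resize(s["frame"][250:400,200:400],(450,450))])[:,:,::-1])
E
```

```text
contact True t 82.8 p [ 0.6027 -0.328   0.2007] F [ 0.4 -0.7  4.4] gap 0.0001 q6 1.79
push False t 83.2 p [ 0.6041 -0.3283  0.1907] F [4.5 0.7 6. ] gap 0.0001 q6 1.79
push False t 83.5 p [ 0.6048 -0.3286  0.1791] F [ 6.2 -1.   6.4] gap -0.0003 q6 1.79
push False t 83.9 p [ 0.6046 -0.3286  0.1669] F [ 6.  -0.7  6.2] gap 0.0003 q6 1.79
push False t 84.2 p [ 0.605  -0.3286  0.1549] F [ 6.6 -0.3  5.2] gap -0.0002 q6 1.79
push False t 84.6 p [ 0.6052 -0.3285  0.1428] F [ 7.1 -1.   3.8] gap 0.0 q6 1.79
push False t 84.8 p [ 0.6067 -0.329   0.1386] F [ 9.9 -2.   6.6] gap 0.0001 q6 1.79
drag t 85.2 p [ 0.6151 -0.3288  0.1393] F [ 3.7 -0.9  2.5] gap -0.0001 q6 1.79
deep t 85.5 p [ 0.6144 -0.3287  0.1387] F [ 5.7 -1.3  3.5] gap -0.0001 q6 1.79
up t 86.5 p [ 0.614  -0.3286  0.2989] F [-0.2 -0.2  0.5] gap 0.0001 q6 1.79
```

View pics/m8.png

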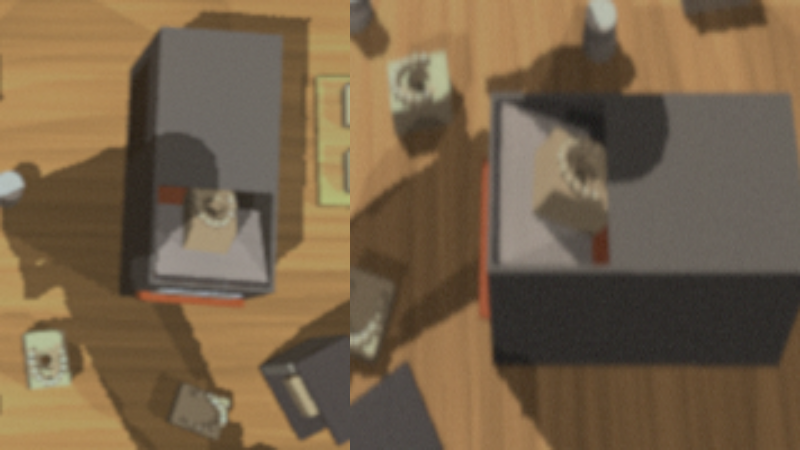

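The base is now wedged between the sprung flap and the lip. I'll triangulate its hinge-side end and push it down the slope from behind.

Run:
```python
from h import *
t=shot("top");s=shot("side")
V=np.array([-UX[1],UX[0]])
a=cv2.resize(t["frame"][185:245,365:435],(420,360),interpolation=cv2.INTER_CUBIC);b=cv2.resize(s["frame"][275:345,255:325],(360,360),interpolation=cv2.INTER_CUBIC)
cv2.imwrite("pics/m9.png",np.hstack([a,b])[:,:,::-1])
p,e=tri(t,(405,220),s,(281.3,318.3));r=p[:2]-C;print(p.round(4),e,"D",r@UX+.05,"across",r@V)
# candidate flap/base points for comparison: base end s_h at angles, projected
for th in(25,30,35):
  for sh in(20,30,40,50):
    for n in(0,47):
        th_=np.radians(th);D=sh*np.cos(th_)+n*np.sin(th_);z=170-sh*np.sin(th_)+n*np.cos(th_)
        q=C+(D/1000-.05)*UX;P=[[*(q+w*V),z/1000] for w in(.023,-.023)]
        ut=(proj(t,P)-[365,185])*6;us=(proj(s,P)-[255,275])*5.143+[420,0];print(th,sh,n,ut.round().tolist(),us.round().tolist())
```

```text
[ 0.5618 -0.3507  0.1778] 0.0003139770582377354 D 0.029056626771751512 across -0.024818287661232712
25 20 0 [[120.0, 230.0], [224.0, 238.0]] [[528.0, 130.0], [527.0, 237.0]]
25 20 47 [[147.0, 174.0], [255.0, 182.0]] [[578.0, 79.0], [579.0, 187.0]]
25 30 0 [[119.0, 211.0], [222.0, 219.0]] [[550.0, 135.0], [550.0, 242.0]]
25 30 47 [[146.0, 154.0], [252.0, 162.0]] [[601.0, 84.0], [603.0, 192.0]]
25 40 0 [[117.0, 192.0], [220.0, 200.0]] [[573.0, 140.0], [573.0, 246.0]]
25 40 47 [[144.0, 135.0], [250.0, 142.0]] [[624.0, 89.0], [626.0, 198.0]]
25 50 0 [[116.0, 173.0], [218.0, 181.0]] [[595.0, 145.0], [596.0, 251.0]]
25 50 47 [[142.0, 115.0], [248.0, 123.0]] [[647.0, 95.0], [650.0, 203.0]]
30 20 0 [[119.0, 233.0], [223.0, 240.0]] [[526.0, 132.0], [525.0, 239.0]]
30 20 47 [[146.0, 168.0], [252.0, 176.0]] [[585.0, 83.0], [586.0, 191.0]]
30 30 0 [[117.0, 214.0], [221.0, 222.0]] [[547.0, 138.0], [547.0, 244.0]]
30 30 47 [[143.0, 150.0], [250.0, 158.0]] [[607.0, 89.0], [609.0, 197.0]]
30 40 0 [[115.0, 197.0], [218.0, 204.0]] [[569.0, 144.0], [569.0, 250.0]]
30 40 47 [[141.0, 132.0], [247.0, 139.0]] [[629.0, 95.0], [631.0, 203.0]]
30 50 0 [[113.0, 179.0], [216.0, 186.0]] [[590.0, 150.0], [591.0, 255.0]]
30 50 47 [[139.0, 114.0], [244.0, 121.0]] [[651.0, 102.0], [654.0, 209.0]]
35 20 0 [[119.0, 235.0], [222.0, 243.0]] [[523.0, 134.0], [522.0, 240.0]]
35 20 47 [[144.0, 163.0], [250.0, 171.0]] [[592.0, 88.0], [593.0, 196.0]]
35 30 0 [[116.0, 218.0], [219.0, 226.0]] [[544.0, 141.0], [543.0, 247.0]]
35 30 47 [[141.0, 146.0], [247.0, 154.0]] [[612.0, 95.0], [614.0, 203.0]]
35 40 0 [[114.0, 201.0], [216.0, 209.0]] [[564.0, 147.0], [564.0, 253.0]]
35 40 47 [[138.0, 130.0], [244.0, 137.0]] [[633.0, 102.0], [635.0, 210.0]]
35 50 0 [[111.0, 185.0], [213.0, 192.0]] [[584.0, 154.0], [585.0, 259.0]]
35 50 47 [[136.0, 113.0], [240.0, 121.0]] [[653.0, 109.0], [656.0, 216.0]]
```

View pics/m9.png

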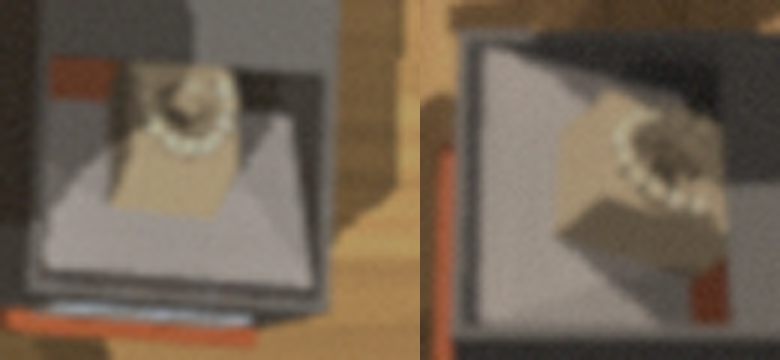

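The base's hinge end is at s≈35 mm and the flap at about 35°. I'll press on the bare flap just behind the base, so it can slide free with nothing holding it from above.

Run:
```python
from h import *
off=-.026;x,y=C+off*UX
go([x,y,.30],YB);manip.move_l([x,y,.22],vel=.15)
h=manip.move_l([x,y,.172],vel=.05,max_force=35);s=stt(f"A {h}")
manip.hold(.4);stt("hold")
s0=shot("side")
x2,y2=C+(off+.02)*UX
h=manip.move_l([x2,y2,.158],vel=.06,max_force=30);stt(f"drag {h}");manip.hold(.4);stt()
s1=shot("side")
manip.move_l([*manip.read_state()["eef_pos"][:2],.30],vel=.2);go([.40,0,.30],0)
s2=shot("side")
cv2.imwrite("pics/m10.png",np.hstack([cv2.resize(q["frame"][275:345,255:325],(266,300),interpolation=cv2.INTER_CUBIC) for q in(s0,s1,s2)])[:,:,::-1])
stt()
```

```text
A False t 91.3 p [ 0.5615 -0.3271  0.1776] F [ 2.7  2.6 17.8] gap 0.0002 q6 1.81
hold t 91.7 p [ 0.5615 -0.3271  0.1777] F [ 3.   2.4 18. ] gap -0.0 q6 1.81
drag False t 92.3 p [ 0.5804 -0.328   0.1606] F [3.  0.5 7.7] gap -0.0001 q6 1.8
 t 92.7 p [ 0.5805 -0.328   0.1608] F [ 3.9 -1.9  8.7] gap 0.0002 q6 1.8
 t 95.0 p [ 4.006e-01 -3.000e-04  2.999e-01] F [-0.3 -0.6 -0.3] gap 0.0003 q6 1.17
```

View pics/m10.png

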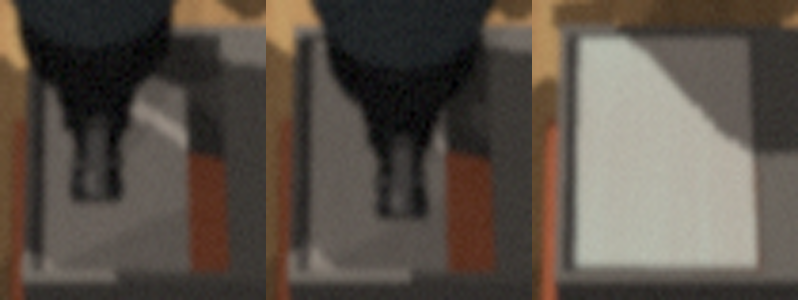

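The base has gone in and the flap is flush and shut (right panel). Next is the last faulty base, checked by numbers from here, since all 14 picture views are used.

```bash
cat >> h.py <<'E'
def flap_view():
    d=shot("side");q=[]
    for sat,v in((40,110),(40,130),(45,90)):
        for c in blobs(d,(0,0,v),(180,sat,255),300,4000,3):
            o,a,b,y=rect(d,c,.17)
            if np.hypot(*(o-C))<.06: q.append((v,cv2.contourArea(c),*(o-C).round(4),round(a),round(b)))
    print("flap",q)
def behind(off=-.026):
    manip.grab(20);x,y=C+off*UX
    go([x,y,.30],YB);manip.move_l([x,y,.24],vel=.15)
    if manip.move_l([x,y,.194],vel=.05,max_force=5): stt("base/flap met high")
    p=manip.read_state()["eef_pos"]
    if p[2]>.200: manip.move_l([x,y,.30],vel=.2);return False
    h=manip.move_l([x,y,.172],vel=.05,max_force=35);stt(f"A {h}");manip.hold(.4)
    x2,y2=C+(off+.02)*UX
    h=manip.move_l([x2,y2,.158],vel=.06,max_force=30);stt(f"drag {h}");manip.hold(.4)
    manip.move_l([*manip.read_state()["eef_pos"][:2],.30],vel=.2);return True
E
sed -i 's/x,y=C+0\*UX/x,y=C+.006*UX/' h.py
python3 - <<'E'
from h import *
flap_view()
manip.ungrasp()
for b in bases(): print(np.round(b,4))
pick(.4485,-.168,7.5)
flap_place(.2065)
push(.026,.098)
go([.40,0,.30],0)
flap_view()
E
```

```text
flap [(110, 2130.5, np.float64(-0.0033), np.float64(-0.0003), 124, 97), (130, 1994.0, np.float64(-0.0036), np.float64(-0.0006), 119, 94)]
[ 4.4800e-01 -1.6800e-01  9.3394e+00  1.6000e-03]
[ 0.3922 -0.3456 71.9751 -1.    ]
[ 0.3951 -0.3607 71.2079 -2.    ]
at base hit=False t 98.3 p [ 0.449  -0.168   0.0345] F [-0.3 -0.5  0.8] gap 0.0854 q6 1.73
gripped t 98.8 p [ 0.4489 -0.1681  0.0344] F [ 0.8 -0.1  4. ] gap 0.0455 q6 1.73
lifted t 99.8 p [ 0.4481 -0.1679  0.1688] F [ 0.3 -0.7 -1.1] gap 0.0456 q6 1.73
flap hit=False t 102.8 p [ 0.5902 -0.3275  0.2071] F [-0.2  0.1 -1.6] gap 0.0454 q6 1.79
off t 104.5 p [ 0.5897 -0.3272  0.2988] F [ 0.5  0.3 -1.1] gap 0.0854 q6 1.79
contact True t 106.5 p [ 0.6108 -0.3284  0.227 ] F [0.6 0.3 3.6] gap -0.0003 q6 1.79
push 0.04 False t 107.4 p [ 0.6099 -0.3284  0.1872] F [ 1.1 -0.2  4.7] gap 0.0003 q6 1.79
push 0.07 False t 108.0 p [ 0.6104 -0.3283  0.1574] F [3.5 0.3 3.8] gap -0.0001 q6 1.79
push 0.098 False t 108.6 p [ 0.6113 -0.3285  0.1292] F [7.4 0.1 3.3] gap -0.0003 q6 1.79
deep t 109.0 p [ 0.6113 -0.3285  0.1292] F [ 7.3 -1.1  2.9] gap -0.0002 q6 1.79
up t 110.3 p [ 0.6098 -0.3283  0.2994] F [-0.1  0.2 -0.5] gap 0.0002 q6 1.79
flap [(110, 837.0, np.float64(-0.0199), np.float64(-0.0019), 119, 62), (130, 731.5, np.float64(-0.0225), np.float64(-0.002), 115, 54), (90, 1182.5, np.float64(-0.0152), np.float64(-0.0008), 127, 85)]
```

Run:
```python
from h import *
print(behind())
go([.40,0,.30],0)
flap_view();stt()
```

```text
A False t 115.6 p [ 0.5619 -0.3271  0.1773] F [ 4.3  1.7 16.7] gap 0.0001 q6 1.81
drag False t 116.6 p [ 0.5804 -0.3279  0.1605] F [ 2.7 -0.6  8.6] gap 0.0001 q6 1.8
True
flap [(110, 2124.0, np.float64(-0.0034), np.float64(-0.0003), 124, 97), (130, 1981.5, np.float64(-0.0036), np.float64(-0.0007), 119, 94)]
 t 119.3 p [ 4.006e-01 -3.000e-04  2.999e-01] F [0.7 0.1 0.7] gap -0.0 q6 1.17
```

Run:
```python
from h import *
go([.33,-.15,.30],0)
print("on bench:",[np.round(b,3) for b in bases()])
for n in("top","side"):
    d=shot(n)
    for c in blobs(d,(0,0,110),(180,60,255),30,400,3):
        o,a,b,y=rect(d,c,.125)
        if abs(o[0]-.47)<.03 and abs(o[1]-.358)<.03: print(n,"gauge",o.round(4),round(a),round(b))
    for v in(115,90,70,55):
        for c in blobs(d,(8,40,v),(60,110,255),150,650):
            o,a,b,y=rect(d,c,.044)
            if .57<o[0]<.69 and -.02<o[1]<.32: print(n,v,"tray",o.round(3),round(a),round(b),round(y))
manip.hold(.3);print(hand_in())
```

```text
on bench: [array([ 0.392, -0.345, 70.666, -1.   ]), array([ 0.395, -0.361, 71.659, -2.   ])]
top gauge [0.4712 0.3581] 33 29
top 115 tray [0.628 0.086] 70 48 -1
top 115 tray [0.67  0.137] 357 217 89
top 90 tray [0.628 0.084] 70 51 -2
top 90 tray [0.63  0.215] 67 48 -1
side gauge [0.4683 0.3534] 36 29
the job is handed in; nothing more can be done
None
```

The job is handed in and the simulator gave no verdict: all four bases present were tried left to right, the two good ones stand in the tray, the two faulty ones went through the flap (now shut), and the gauge is back in its stand. The first faulty base took four pushes and the second two; I confirmed the second by measurement, not by eye, as my picture views were used up.

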